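# Push the toy boat's plinth back into its place in the display

## Task

The toy boat's black plinth was pulled forward for dusting: push it back over the table so that its long side stands flush against the dark wooden rail with the yellow line on the plinth lined up with the yellow mark on the rail. Only push the plinth with the fingers: do not lift or tip it, and do not touch the boat that is fixed on it. Leave the other toys and the brush where they are, and finish with the hand clear.

Things in the scene. Friction and masses are not known exactly. Their poses are not given: they have to be found in the camera images.
- plinth: Loose black block carrying the boat, 100 (its x) by 150 (its y) by 30 mm high, 0.3 to 0.7 kg in all; slides on the table. Origin at the centre of its underside, z up. A yellow line 10 mm wide runs along its x through the middle of its top and down both long sides. Its +x long side, which goes against the rail, starts turned up to 0.4 rad from the rail's line.
- plinth_back (a point): Middle of the foot of the plinth's +x long side (50 mm along plinth x from its origin, at table height): the point that belongs at the mark.
- boat: Small white and orange toy motorboat fixed on the plinth's top, lying along plinth y, 41 mm wide and from -54 to +45 mm in length, rising 30 mm above the plinth (60 mm above the table). Origin at its underside over the plinth's centre. It must not be touched.
- rail: Dark wooden rail fixed on the table, 720 mm long (its y) by 20 mm by 25 mm high. Origin at table height in the middle of its face on the robot's side; its x axis points from that face away from the robot, level, z up.
- mark: Yellow stripe 10 mm wide across the rail's top and face. Origin at table height on the rail's face on the robot's side, at the middle of the stripe; axes parallel to the rail's. When the job is done the plinth's origin lies at x = -50 mm, y = 0 in this frame, its axes parallel to the mark's.
- truck: Loose toy truck, red cab and blue bed, 40 by 80 by 46 mm high, standing near the rail some 210 to 250 mm to one side of the mark. Origin at the centre of its underside. Leave alone.
- rocket: Loose red toy rocket standing upright, 44 mm in diameter, 105 mm high, near the rail some 210 to 250 mm to the other side of the mark. Origin at the centre of its underside. Leave alone.
- stacker: Loose stacking-ring duck, 72 mm in diameter, 106 mm high, on the table to the left. Origin at the centre of its underside. Leave alone.
- brush: Loose dusting brush lying on the table to the right, 200 mm long along its x, up to 42 mm wide and 20 mm high. Origin on the table under the middle of its length. Leave alone.
Mind the look-alikes: they are no part of the job. Leave any green or pink look-alike of the plinth alone.

How it is judged:
At the end, for the whole second after the job is handed in: The plinth stands flat and at rest with its +x long side against the rail (middle of the side within 5 mm of the rail's face, turned less than 0.06 rad from it), its yellow line within 10 mm of the mark's middle; the other toys and the brush are within 15 mm of where they were (x of plinth_back in the frame of mark between -0.005 and 0.005 m and y of plinth_back in the frame of mark between -0.01 and 0.01 m and angle between the x axis of plinth and the x axis of mark, either way round below 0.06 rad and height (world z) of plinth below 0.004 m and angle between plinth's own z axis and vertical below 0.05 rad and linear speed of plinth below 0.01 m/s and not (distance of any of truck, rocket, stacker, brush from where it was at the start of the episode above 0.015 m or angle between any of truck, rocket, stacker's own z axis and vertical above 0.35 rad)); the robot touches nothing.
It fails at once if the plinth is lifted more than 12 mm or tipped more than 0.15 rad (height (world z) of plinth above 0.012 m or angle between plinth's own z axis and vertical above 0.15 rad).
It fails at once if the robot touches the boat (more than 0.5 N) (contact force between any of the fingers, the arm and boat above 0.5 N).
It fails at once if another toy or the brush is moved more than 15 mm, or a toy is tipped (distance of any of truck, rocket, stacker, brush from where it was at the start of the episode above 0.015 m or angle between any of truck, rocket, stacker's own z axis and vertical above 0.35 rad).
It also fails if it takes over 61 s, if anything falls off the work surface, if the arm or the gripper's body presses on something with over 40 N, if the wrist force passes 120 N, or if a joint passes its speed limit or range.

## Robot

A 6-joint arm with a two-finger parallel gripper is mounted at the origin on the work surface. World frame = base frame: x ahead of the robot, y to its left, z up, the work surface at z = 0. Lengths are in m, angles in rad, forces in N, time in s.
With the tool pointing down it reaches from about 0.35 to 0.85 m from the base axis. Payload 8.1 kg.
Tool frame: the origin (TCP) lies at the very end of the fingers, on their centre line; the grasp point (between the pads) lies 19 mm behind it; z points along the fingers, y is the line along which they close (so a half turn about z gives the same grasp; the last joint's range is limited). The gripper opens to 93 mm and grips with 3 to 60 N. Pads are 15 mm wide; open, the fingers measure 128 mm over their backs; the gripper's body (75 mm by 188 mm) begins 65 mm behind the grasp point.
Start: joints at [-1.233, 0.13, 1.488, -0, 1.523, -0.085], TCP at [0.246, -0.547, 0.219] pointing down, gripper open.
Joint ranges: [-2.96, 2.96], [-0.89, 2.26], [0.02, 2.5], [-1.34, 4.48], [0, 2.73], [-2.66, 2.66]. Speed limits (rad/s): [2.39, 2.39, 2.79, 3.14, 3.14, 3.14].

## Interface

Orientations are given as a unit quaternion [w, x, y, z].
In Python, from plant import arm, eyes, workorder gives the robot as it stands. The module is installed in compiled form; this text tells all that it offers.
- The arm moves only by the shell command python3 -m handwheel 'ROWS' [OPENING] [FORCE]. ROWS is JSON, one flat list of numbers, 4 for each row, row after row: the shift along the tool's x, y, z in units of 30 mm (1.0 is 30 mm), then the turn about the tool's z in degrees. A call has 1 to 20 rows; each row shifts and turns the commanded pose from where the row before left it, along the tool's axes as they then stand; what a row does not reach is not made up. A row lasts 1/12 s, in which the tool goes at most 41.7 mm and 7.16 degrees, less where a joint would pass 70% of its speed; a pose out of reach is approached as far as the arm can. A call is refused whole if a number of a shift passes 1 or a number of a turn 7.16, either way. A call with a gripper value outside its range is refused whole. OPENING is the finger opening in mm, from 0 to 93, set as the call begins (- or left out, the last holds). The fingers move at their own pace and stop on an object; FORCE is the grip in N (left out, the last holds). Time passes only in rows, so rows that do not move let the fingers close. It gives the time, the measured TCP pose, the force, the opening and the grip force at its end, in the units of the state.
- arm.observe(): the state, without advancing time (a new reading comes with each control period).
- eyes.grab_frame(name): name is "scene" or "top" or "wrist"; returns a dict with "color" (420x560x3 uint8, red, green, blue), "intrinsics" (3x3 intrinsics, pixels), "world_from_camera" (4x4, takes a point from camera to world coordinates). Camera axes: x right, y down, z forward; pixel columns grow to the right and rows downward; lengths in m; the calibration is good to about 2 mm. The wrist camera is an equidistant fisheye: a pixel r from the principal point sees the ray r / f radians off the axis. A picture is of the moment at which its call begins. There is no depth.
- workorder.hand_in(): hands the job in; it is judged then, once.
The state is a dict: "time": time; "qpos": joint angles; "qd": joint speeds; "joint_torque": joint torques, N m; "tcp_pos": TCP position; "eef_rot": TCP orientation; "force": force on the tool from outside, world axes, zero at the start; "torque": the same for the moment, N m; "grip_width": finger opening in m; "finger_force": force on a finger pad.
Only numpy, scipy, OpenCV 4.12 (cv2) and the standard library are available. Lean on these libraries where they do the work, as an engineer would, in place of code of your own. Each camera call takes 0.05 s, during which the arm holds its last target. There are 200 camera calls.

## Working session

There is one attempt and no reset: what is moved stays moved. The work goes in short steps, Python scripts to look and compute and a shell command to move; the robot and the scene stay as the last step left them, time stands still between calls to the robot, and variables do not carry over. Pictures are saved under pics/ and viewed, at most 10 in all, crops included, and the job is handed in when it is done.

```bash
mkdir -p pics; python3 - <<'E'
from plant import arm,eyes
import cv2,numpy as np
s=arm.observe();print({k:np.round(v,3) for k,v in s.items()})
for n in("top","scene"):
    f=eyes.grab_frame(n);cv2.imwrite(f"pics/{n}0.png",f["color"][:,:,::-1]);print(n,np.round(f["intrinsics"],1).tolist(),np.round(f["world_from_camera"],3).tolist())
E
```

```text
{'time': np.float64(0.0), 'qpos': array([-1.233,  0.131,  1.489,  0.   ,  1.523, -0.085]), 'qd': array([-0.   , -0.001, -0.001,  0.001, -0.001,  0.   ]), 'joint_torque': array([-0.0000e+00, -5.5983e+01, -4.9177e+01,  7.7000e-02,  3.5000e-02,
       -0.0000e+00]), 'tcp_pos': array([ 0.246, -0.547,  0.218]), 'eef_rot': array([-0.001,  0.978,  0.21 , -0.   ]), 'force': array([-0.41 , -0.555, -0.349]), 'torque': array([-0.024, -0.003, -0.024]), 'finger_force': np.float64(0.0), 'grip_width': np.float64(0.093)}
top [[506.8, 0.0, 271.5], [0.0, 506.8, 218.7], [0.0, 0.0, 1.0]] [[-0.011, -0.992, 0.124, 0.359], [-1.0, 0.01, -0.006, -0.038], [0.004, -0.124, -0.992, 1.536], [0.0, 0.0, 0.0, 1.0]]
scene [[390.3, 0.0, 281.0], [0.0, 390.3, 207.4], [0.0, 0.0, 1.0]] [[0.006, 0.578, -0.816, 1.449], [1.0, -0.015, -0.004, -0.027], [-0.014, -0.816, -0.578, 0.695], [0.0, 0.0, 0.0, 1.0]]
```

View pics/top0.png

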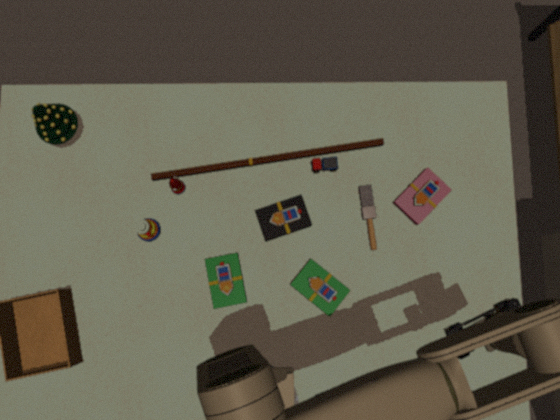

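View pics/scene0.png

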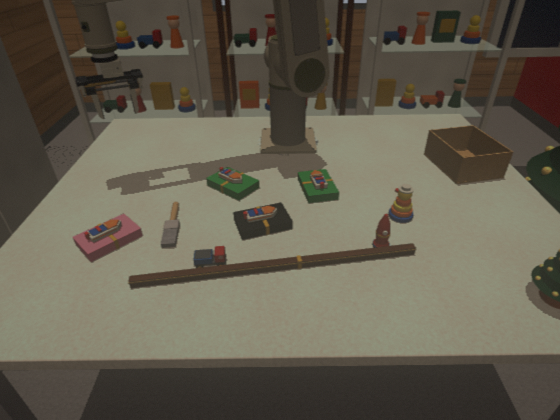

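Top view (up is +x, left is +y): the rail runs from (153,176) to (383,142) with the mark at (250,161). The plinth candidates are black at (284,217), green at (226,280) and (321,287), and pink at (422,195). Only the black one fits the description. Next I'll confirm it in one enlarged crop.

```bash
cat > h.py <<'E'
import numpy as np,cv2
from plant import arm,eyes
def ray(f,uv,z):
    K,T=np.array(f["intrinsics"]),np.array(f["world_from_camera"])
    d=T[:3,:3]@np.linalg.inv(K)@np.r_[uv,1];return (T[:3,3]+d*(z-T[2,3])/d[2])[:2]
def proj(f,P):
    K,T=np.array(f["intrinsics"]),np.array(f["world_from_camera"])
    p=K@(T[:3,:3].T@(np.array(P,float)-T[:3,3]));return p[:2]/p[2]
E
python3 - <<'E'
from h import *
f=eyes.grab_frame("top");c=f["color"][140:260,235:395,::-1]
cv2.imwrite("pics/crop0.png",cv2.convertScaleAbs(cv2.resize(c,None,fx=5,fy=5,interpolation=cv2.INTER_CUBIC),alpha=1.6))
E
```

```text
(no output)
```

View pics/crop0.png

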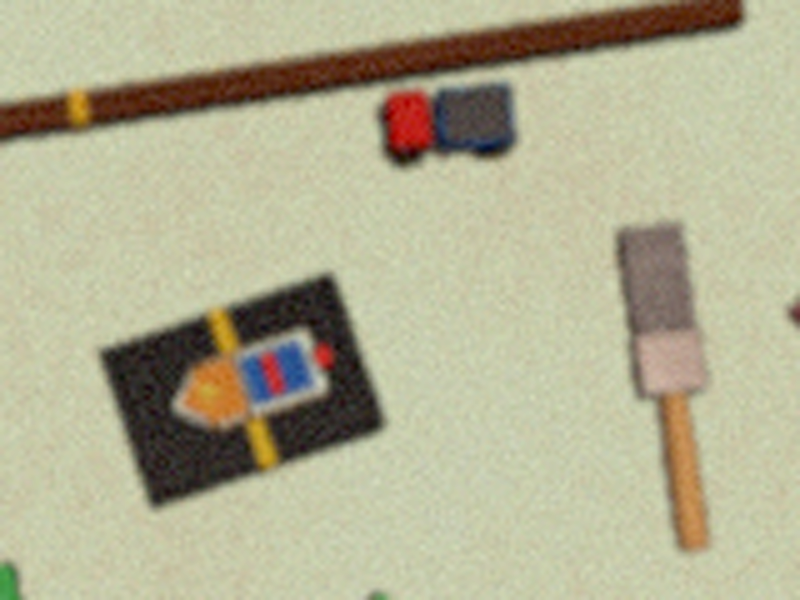

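The crop confirms the black plinth: its corners are at crop (102,352), (330,274), (384,425) and (153,505), and the yellow line crosses its middle. The mark is at crop (79,108), the truck is on the right by the rail, and the brush is further right. Next I'll fit the box models to the silhouettes.

```bash
cat >> h.py <<'E'
from scipy.optimize import least_squares
U=4
def frames(n=4,name="top"):
    fs=[eyes.grab_frame(name) for _ in range(n)];f=fs[0]
    im=np.mean([g["color"].astype(float) for g in fs],0).astype(np.float32)
    f["im"]=cv2.resize(im,None,fx=U,fy=U,interpolation=cv2.INTER_CUBIC);return f
def fitbox(f,mask,dim,p0):
    "pose (x,y,yaw) of a box on the table, whose silhouette in the picture is mask; largest blob near p0"
    q=proj(f,[p0[0],p0[1],dim[2]/2])
    cs,_=cv2.findContours(mask.astype(np.uint8),0,1)
    cs=[c for c in cs if cv2.contourArea(c)>300]
    c=max(cs,key=lambda c:cv2.pointPolygonTest(cv2.convexHull(c),tuple(q*U),True))
    h=cv2.convexHull(c)[:,0].astype(float)
    pts=np.concatenate([np.linspace(a,b,max(2,int(np.hypot(*(b-a))/4))) for a,b in zip(h,np.roll(h,-1,0))])
    pts=(pts+.5)/U-.5
    X=np.array([[a,b,k] for a in(-.5,.5) for b in(-.5,.5) for k in(0,1)])*dim
    def res(p):
        cc,ss=np.cos(p[2]),np.sin(p[2])
        P=[proj(f,[p[0]+cc*x-ss*y,p[1]+ss*x+cc*y,z]) for x,y,z in X]
        H=cv2.convexHull(np.array(P,np.float32))
        return np.array([cv2.pointPolygonTest(H,(float(a),float(b)),True) for a,b in pts])-.5/U
    r=least_squares(res,p0,diff_step=1e-3,x_scale=[.01,.01,.05],loss='soft_l1',f_scale=.3);return r.x,np.sqrt(np.mean(r.fun**2))
def plinth(f,p0):
    v=f["im"].max(2);m=(v<f.get("thr",75));return fitbox(f,m,[.1,.15,.03],p0)
def rail(f):
    im=f["im"];r,g,b=im[...,0],im[...,1],im[...,2]
    m=(r<130)&(r>1.3*g)&(g<100)
    mm=np.zeros(m.shape,bool);mm[130*U:190*U,145*U:390*U]=m[130*U:190*U,145*U:390*U]
    # drop toys: keep a band about the line between the rail's ends
    band=np.zeros(m.shape,np.uint8);cv2.line(band,(153*U,177*U),(383*U,142*U),1,9*U)
    mm&=band>0
    mm=cv2.morphologyEx(mm.astype(np.uint8),cv2.MORPH_CLOSE,np.ones((1,15*U)))
    return fitbox(f,mm,[.02,.72,.025],[*ray(f,(268,159),.0125),-.15])
def yellow(f,u,v,w):
    im=f["im"][(v-w)*U:(v+w)*U,(u-w)*U:(u+w)*U];r,g,b=im[...,0],im[...,1],im[...,2]
    y,x=np.nonzero((r>110)&(g>80)&(b<90)&(g-b>40));return np.array([(x.mean()+.5)/U-.5+u-w,(y.mean()+.5)/U-.5+v-w]),len(x)/U/U
E
python3 - <<'E'
from h import *
f=frames(6);im=f["im"]
for n,(u,v) in dict(black=(265,225),rail=(220,166),table=(300,180),mark=(250,161)).items(): print(n,im[v*U+2,u*U+2].round())
p,e=plinth(f,[*ray(f,(284,217),.015),-.15]);print("plinth",p.round(4),e)
r,e=rail(f);print("rail centre",r.round(4),e)
m,n=yellow(f,250,161,7);print("mark px",m,n)
# mark: visible = top + face; use point on top centre line
mk=ray(f,m,.02);ex=np.array([np.cos(r[2]),np.sin(r[2])]);ey=np.array([-ex[1],ex[0]])
face=r[:2]-.01*ex;M=face+ey*((mk-face)@ey);print("M",M,"rail y of mark",(mk-face)@ey)
d=p[:2]-M;print("plinth in mark",d@ex,d@ey,p[2]-r[2]); b=p[:2]+.05*np.array([np.cos(p[2]),np.sin(p[2])])-M;print("back",b@ex,b@ey)
for n,uv,z in(("truck",(324,165),.02),("rocket",(177,186),.05),("stack",(149,230),.05),("brush",(368,215),.01),("g1",(226,280),.03),("g2",(321,287),.03)):
    q=ray(f,uv,z);print(n,q.round(3),((q-M)@ex).round(3),((q-M)@ey).round(3))
E
```

```text
black [25. 21. 17.]
rail [60. 30. 18.]
table [124. 124. 105.]
mark [125.  94.  24.]
plinth [ 0.675  -0.1518  0.0341] 233.91088321586125
rail centre [ 0.7329 -0.0343  0.1505] 0.6778731169996483
mark px [250.16831683 160.28094059] 12.625
M [0.71527425 0.01510457] rail y of mark 0.05152673843656838
plinth in mark -0.06483043463139954 -0.1590135498672276 -0.11644124179431356
back -0.015169015885413336 -0.16482246440746715
truck [ 0.712 -0.208] -0.037 -0.221
rocket [0.645 0.234] -0.036 0.227
stack [0.514 0.315] -0.154 0.327
brush [ 0.558 -0.34 ] -0.209 -0.327
g1 [0.366 0.09 ] -0.334 0.126
g2 [ 0.343 -0.19 ] -0.399 -0.147
```

```bash
sed -i 's/m=(v<f.get("thr",75))/m=(v<68)\&(f["im"][...,0]-f["im"][...,2]<25)/; s/(r>110)&(g>80)&(b<90)&(g-b>40)/(r>75)\&(g-b>28)\&(r-b>40)/; s/(r<130)&(r>1.3\*g)&(g<100)/(r<100)\&(g<75)/' h.py; cat >> h.py <<'E'
def report(f,p0,r=None,M=None):
    p,e=plinth(f,p0);print("plinth",p.round(4),"rms px",e.round(2))
    ex=np.array([np.cos(r[2]),np.sin(r[2])]);ey=np.array([-ex[1],ex[0]])
    b=p[:2]+.05*np.array([np.cos(p[2]),np.sin(p[2])])-M;print("back x,y,angle in mark",(b@ex).round(4),(b@ey).round(4),(p[2]-r[2]).round(3));return p
E
python3 - <<'E'
from h import *
f=frames(6)
r,e=rail(f);print("rail centre",r.round(4),e)
for w in(6,8):
    m,n=yellow(f,250,161,w);print("mark px",m,n)
mk=ray(f,m,.02);ex=np.array([np.cos(r[2]),np.sin(r[2])]);ey=np.array([-ex[1],ex[0]])
face=r[:2]-.01*ex;M=face+ey*((mk-face)@ey);print("M",M)
p=report(f,[*ray(f,(284,217),.015),.27],r,M)
# overlay
o=f["im"].clip(0,255).astype(np.uint8)[:,:,::-1].copy()
def box(p,d):
    for z in(0,d[2]):
        c,s=np.cos(p[2]),np.sin(p[2]);P=[(proj(f,[p[0]+c*a*d[0]/2-s*b*d[1]/2,p[1]+s*a*d[0]/2+c*b*d[1]/2,z])+.5)*U-.5 for a,b in((1,1),(1,-1),(-1,-1),(-1,1))]
        cv2.polylines(o,[np.int32(P)],True,(0,255,255-z*8000),1)
box(p,[.1,.15,.03]);box(r,[.02,.72,.025])
cv2.circle(o,tuple(np.int32(proj(f,[*M,0])*U)),3,(255,0,255),-1)
cv2.imwrite("pics/ov.png",cv2.convertScaleAbs(o[130*U:260*U,200*U:400*U],alpha=1.6))
E
```

```text
rail centre [ 0.7333 -0.0378  0.1476] 0.1665643132054499
mark px [250.25741309 160.72980573] 30.5625
mark px [250.25741309 160.72980573] 30.5625
M [0.71531666 0.01509638]
plinth [ 0.5507 -0.0797  0.3234] rms px 5.09
back x,y,angle in mark -0.1275 -0.0609 0.176
```

View pics/ov.png

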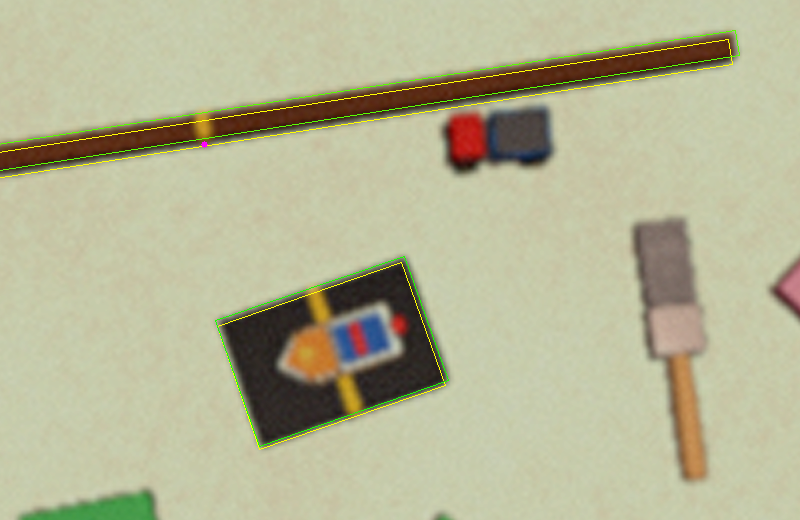

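The overlay sits on the plinth and the rail, with the mark's foot at crop (204,144). In the mark frame plinth_back is at (-127, -61) mm, turned +0.176 rad. The plan has three stages:
1. Square it with the open fingers on the -x side.
2. Shift it in +y from the short end.
3. Push it to the rail.

```bash
cat >> h.py <<'E'
R=np.array([.7333,-.0378,.1476]);M=np.array([.7153,.0151])
ex=np.array([np.cos(R[2]),np.sin(R[2])]);ey=np.array([-ex[1],ex[0]])
from scipy.spatial.transform import Rotation as Ro
def need(x,y,z,side=0):
    "what the tool must do (turn first, shift in units along its axes after the turn) to stand at x,y,z of mark; side=1: tool x along mark y"
    s=arm.observe();w=s["eef_rot"];A=Ro.from_quat([*w[1:],w[0]]).as_matrix();yaw=np.arctan2(A[1,0],A[0,0])
    t=R[2]+side*np.pi/2;turn=-np.degrees((t-yaw+np.pi)%(2*np.pi)-np.pi)
    D=np.r_[M+ex*x+ey*y,z]-s["tcp_pos"];N=np.array([[np.cos(t),np.sin(t),0],[np.sin(t),-np.cos(t),0],[0,0,-1]])
    d=s["tcp_pos"][:2]-M
    print("t",round(float(s["time"]),2),"in mark",(d@ex).round(4),(d@ey).round(4),s["tcp_pos"][2].round(4),"tilt",A[2,2].round(4),"| turn",turn.round(2),"shift before turn",(A.T@D/.03).round(2),"after",(N.T@D/.03).round(2),"F",np.round(s["force"],1))
E
python3 -c "
from h import *
need(-.275,-.07,.15)"
```

```text
t 0.75 in mark -0.5467 -0.4872 0.2186 tilt -1.0 | turn 15.77 shift before turn [ 12.49 -10.92   2.29] after [  9.06 -13.91   2.29] F [-1.   0.5 -0.7]
```

```bash
python3 -m handwheel '[0,0,0,5.26,0,0,0,5.26,0,0,0,5.25,0.65,-0.99,0.16,0,0.65,-0.99,0.16,0,0.65,-0.99,0.16,0,0.65,-0.99,0.16,0,0.65,-0.99,0.16,0,0.65,-0.99,0.16,0,0.65,-0.99,0.16,0,0.65,-0.99,0.16,0,0.65,-0.99,0.16,0,0.65,-0.99,0.16,0,0.65,-0.99,0.16,0,0.65,-0.99,0.16,0,0.65,-0.99,0.16,0,0.65,-0.99,0.16,0]' 93; python3 -c "
from h import *
need(-.275,-.07,.01)"
```

```text
time: 2.17
tcp_pos: [0.4557, -0.0941, 0.1516]
eef_rot: [0.0, 0.997, 0.074, 0.0]
force: [0.4, -0.8, -0.3]
grip_width: 0.0928
finger_force: 0.0
t 2.17 in mark -0.2729 -0.0698 0.1516 tilt -1.0 | turn -0.01 shift before turn [-0.08  0.    4.72] after [-0.07  0.01  4.72] F [ 0.4 -0.8 -0.3]
```

```bash
python3 -m handwheel '[-0.07,0,0.94,0,0,0,0.94,0,0,0,0.94,0,0,0,0.94,0,0,0,0.6,0,0,0,0.35,0,0.2,0,0,0,0.2,0,0,0,0.2,0,0,0,0.2,0,0,0,0.2,0,0,0,0.2,0,0,0,0.2,0,0,0,0.2,0,0,0,0.2,0,0,0,0.15,0,0,0,0.05,0,0,0,0,0,0,0]'; python3 -m handwheel '[-0.5,0,0,0,-0.3,0,0,0,0,0,-1,0,0,0,-1,0,0,0,-1,0,0,0,-1,0,-1,0,-1,0,-1,0,0,0]'; python3 - <<'E'
from h import *
f=frames(6);report(f,[.575,-.075,.17],R,M);need(-.157,-.17,.15,1)
cv2.imwrite("pics/a1.png",cv2.convertScaleAbs(cv2.resize(f["color"][130:300,200:400,::-1],None,fx=4,fy=3.5),alpha=1.6))
E
```

```text
time: 3.67
tcp_pos: [0.513, -0.0873, 0.0102]
eef_rot: [0.0, 0.997, 0.074, 0.0]
force: [-1.1, -0.0, -0.3]
grip_width: 0.093
finger_force: 0.0
time: 4.33
tcp_pos: [0.4329, -0.1006, 0.166]
eef_rot: [0.002, 0.997, 0.074, 0.005]
force: [0.3, -1.3, 1.0]
grip_width: 0.0929
finger_force: 0.0
plinth [ 0.5726 -0.0841  0.1377] rms px 5.64
back x,y,angle in mark -0.1057 -0.0776 -0.01
t 4.63 in mark -0.2989 -0.0714 0.1594 tilt -1.0 | turn -90.02 shift before turn [4.73 3.28 0.32] after [-3.29  4.73  0.31] F [0.8 0.4 0.3]
```

View pics/a1.png

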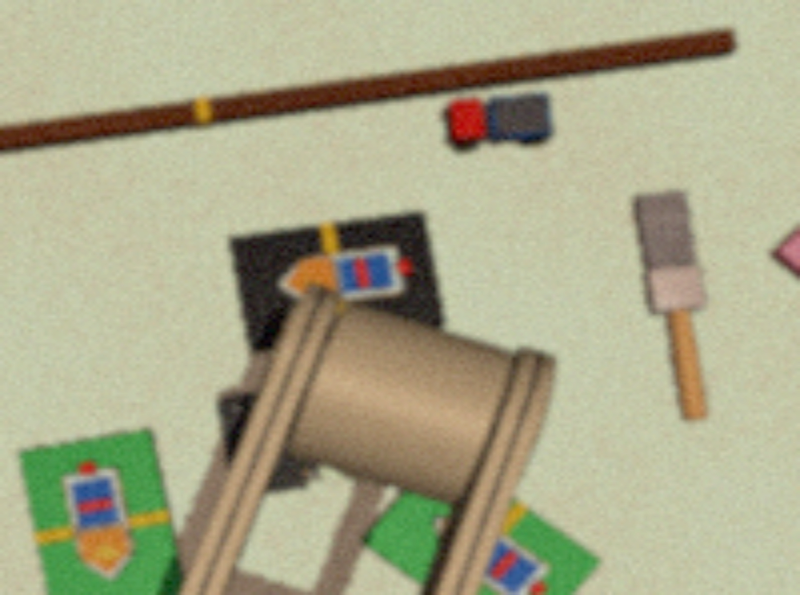

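The plinth is now square to the rail: its front edge runs from crop (230,238) to (425,213), and the line is at (329,238), right of the mark. The arm hides the plinth's rear. I'll now go to its -y short end.

```bash
python3 -m handwheel '[0.95,0.76,0,0,0.95,0.76,0,0,0.95,0.76,0,0,0.95,0.76,0,0,0.96,0.75,0,0,0,0,0,-6.93,0,0,0,-6.93,0,0,0,-6.93,0,0,0,-6.92,0,0,0,-6.92,0,0,0,-6.92,0,0,0,-6.92,0,0,0,-6.92,0,0,0,-6.92,0,0,0,-6.93,0,0,0,-6.93,0,0,0,-6.93,0,0,0,-6.93]' 55;python3 -c "
from h import *
need(-.156,-.185,.01,1)"
```

```text
time: 6.13
tcp_pos: [0.5882, -0.1906, 0.1581]
eef_rot: [-0.001, 0.65, 0.76, -0.0]
force: [0.3, -0.0, -0.4]
grip_width: 0.0551
finger_force: 0.0
t 6.13 in mark -0.1559 -0.1848 0.1581 tilt -1.0 | turn 0.39 shift before turn [-0.01  0.    4.94] after [-0.01 -0.    4.94] F [ 0.3 -0.  -0.4]
```

```bash
python3 -m handwheel '[0,0,0.94,0.39,0,0,0.94,0,0,0,0.94,0,0,0,0.94,0,0,0,0.7,0,0,0,0.47,0]'; python3 -m handwheel '[0.2,0,0,0,0.2,0,0,0,0.2,0,0,0,0.2,0,0,0,0.2,0,0,0,0.2,0,0,0,0.2,0,0,0,0.2,0,0,0,0.2,0,0,0,0.2,0,0,0,0.2,0,0,0,0.2,0,0,0,0.2,0,0,0,0.2,0,0,0,0.2,0,0,0,0.15,0,0,0,0.1,0,0,0,0.05,0,0,0,0,0,0,0]'; python3 - <<'E'
from h import *
need(-.156,-.0845,.01,1)
f=frames(6);report(f,[.5726,-.01,.1476],R,M)
cv2.imwrite("pics/a2.png",cv2.convertScaleAbs(cv2.resize(f["color"][130:300,180:380,::-1],None,fx=4,fy=3.5),alpha=1.6))
E
```

```text
time: 6.63
tcp_pos: [0.5861, -0.1898, 0.0072]
eef_rot: [-0.002, 0.655, 0.755, -0.001]
force: [0.3, -0.3, 0.1]
grip_width: 0.0547
finger_force: 0.0
time: 8.22
tcp_pos: [0.5735, -0.0922, 0.0113]
eef_rot: [-0.001, 0.655, 0.755, 0.0]
force: [0.5, -0.9, -0.2]
grip_width: 0.0549
finger_force: 0.2
t 8.22 in mark -0.1561 -0.0853 0.0113 tilt -1.0 | turn -0.34 shift before turn [0.03 0.   0.04] after [0.03 0.   0.04] F [ 0.5 -0.9 -0.2]
plinth [ 0.5511 -0.0818 -0.0023] rms px 9.62
back x,y,angle in mark -0.1272 -0.0792 -0.15
```

View pics/a2.png

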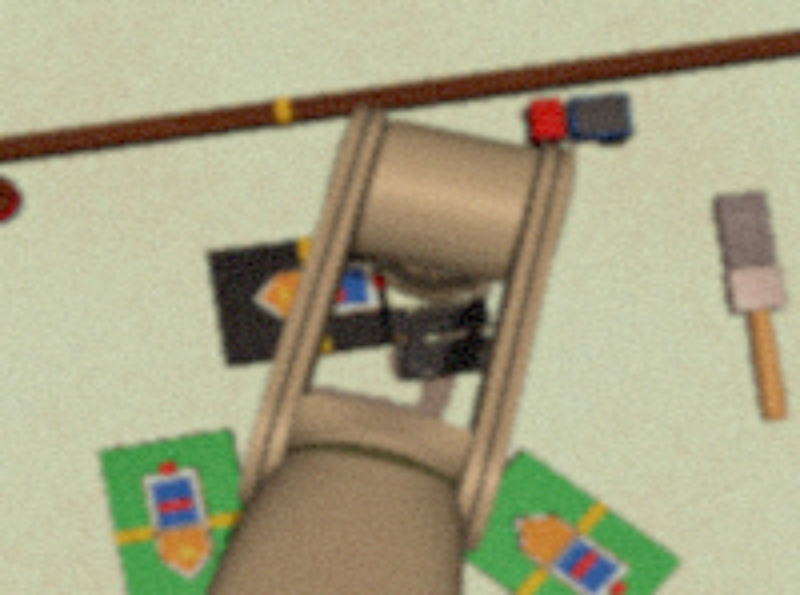

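The plinth's square edges are intact, and its line is at crop (304,248), now in line with the mark at (282,110) along the rail's normal. The arm hides part of it, so that last fit isn't valid. I'll back off and go round behind it.

```bash
python3 -m handwheel '[-0.4,0,0,0,-0.6,0,0,0,0,0,-0.9,0,0,0,-1,0,0,0,-1,0,0,0,-1,0,0,0,-1,0]'; python3 -m handwheel '[0,0,0,6.92,0,0,0,6.92,0,0,0,6.92,0,0,0,6.92,0,0,0,6.92,0,0,0,6.92,0,0,0,6.92,0,0,0,6.92,0,0,0,6.92,0,0,0,6.92,0,0,0,6.92,0,0,0,6.92,0,0,0,6.92,-0.8,-0.75,0,0,-0.8,-0.75,0,0,-0.8,-0.75,0,0,-0.8,-0.75,0,0,-0.8,-0.75,0,0]' 93;  python3 - <<'E'
from h import *
f=frames(6);report(f,[.573,-.006,.1476],R,M)
need(-.25,0,.01)
q,n=yellow(f,257,193,10);print(q,n)
cv2.imwrite("pics/a3.png",cv2.convertScaleAbs(cv2.resize(f["color"][130:300,180:380,::-1],None,fx=4,fy=3.5),alpha=1.6))
E
```

```text
time: 9.1
tcp_pos: [0.5778, -0.1236, 0.1601]
eef_rot: [-0.0, 0.656, 0.755, -0.0]
force: [0.1, 0.2, 0.6]
grip_width: 0.0547
finger_force: 0.0
time: 10.6
tcp_pos: [0.4422, -0.0283, 0.1584]
eef_rot: [-0.0, 0.998, 0.071, -0.0]
force: [-0.1, 0.9, 0.4]
grip_width: 0.0933
finger_force: 0.0
plinth [0.4122 0.0284 0.9405] rms px 22.02
back x,y,angle in mark -0.2627 0.0933 0.793
t 10.9 in mark -0.2745 -0.0038 0.1593 tilt -1.0 | turn -0.35 shift before turn [ 0.81 -0.14  4.98] after [ 0.82 -0.13  4.98] F [-0.1  0.3  0.6]
[255.95530303 199.87272727] 20.625
```

View pics/a3.png

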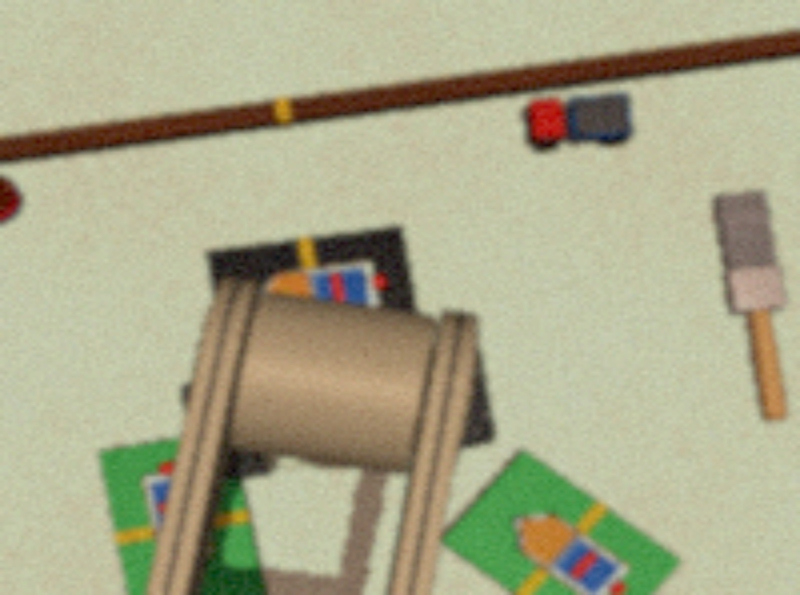

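The front edge runs from crop (208,252) to (403,228) and the line is at (307,250). The arm hides the rear, so I'll measure from the front edge and the line.

```bash
python3 - <<'E'
from h import *
f=eyes.grab_frame("top")
P=[]
for uv in((232,202),(280.75,195.1),(255.96,199.87)):
    q=ray(f,np.array(uv),.03)-M;P.append([q@ex,q@ey]);print(np.round(P[-1],4))
print("angle",-(P[0][0]-P[1][0])/(P[0][1]-P[1][1]),"mid",np.mean(P[:2],0))
E
```

```text
[-0.107   0.0735]
[-0.1092 -0.0746]
[-0.1119  0.0014]
angle -0.014992016054000247 mid [-0.10811645 -0.0005358 ]
```

Lateral error is about 1 mm and the angle about 0. Now I'll descend and push towards the rail.

```bash
python3 -m handwheel '[0,-0.13,0.94,-0.35,0,0,0.94,0,0,0,0.94,0,0,0,0.94,0,0,0,0.7,0,0,0,0.48,0,0.2,0,0,0]'; python3 -m handwheel '[0.25,0,0,0,0.25,0,0,0,0.25,0,0,0,0.25,0,0,0,0.25,0,0,0,0.25,0,0,0,0.25,0,0,0,0.25,0,0,0,0.25,0,0,0,0.25,0,0,0,0.25,0,0,0,0.25,0,0,0,0.25,0,0,0,0.25,0,0,0,0.25,0,0,0,0.25,0,0,0,0.25,0,0,0,0.2,0,0,0,0.1,0,0,0,0,0,0,0]'; python3 - <<'E'
from h import *
need(-.1075,0,.01)
f=frames(6)
cv2.imwrite("pics/a4.png",cv2.convertScaleAbs(cv2.resize(f["im"][130*U:230*U,190*U:330*U,::-1],None,fx=5.6/U,fy=5.6/U),alpha=1.6))
E
```

```text
time: 11.53
tcp_pos: [0.4457, -0.0237, 0.0066]
eef_rot: [-0.001, 0.997, 0.074, -0.004]
force: [-0.2, 0.0, 0.1]
grip_width: 0.093
finger_force: 0.0
time: 13.2
tcp_pos: [0.5848, -0.0033, 0.0107]
eef_rot: [0.0, 0.997, 0.074, 0.001]
force: [-0.7, 0.7, -0.3]
grip_width: 0.0935
finger_force: 0.0
t 13.2 in mark -0.1318 0.001 0.0107 tilt -1.0 | turn 0.03 shift before turn [0.81 0.03 0.02] after [0.81 0.03 0.02] F [-0.7  0.7 -0.3]
```

View pics/a4.png

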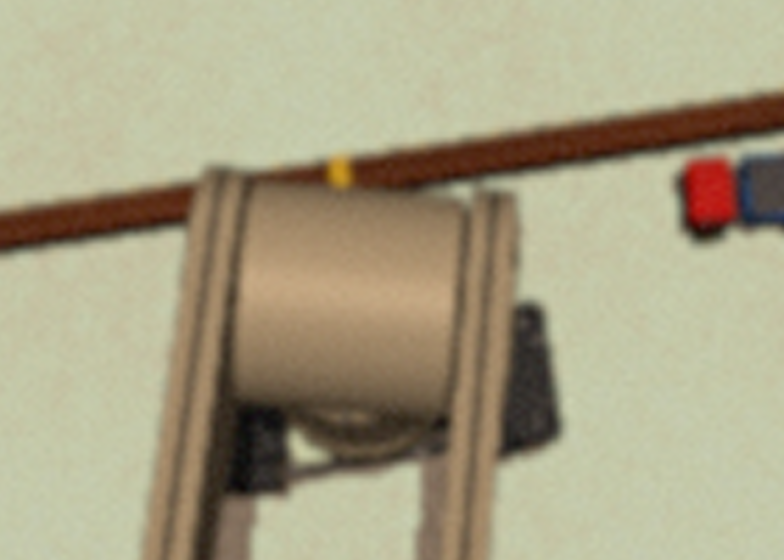

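The arm covers the plinth here, and only the mark at (340,172) shows. I'll go on in small steps by force.

```bash
python3 -m handwheel '[0.15,0,0,0,0.15,0,0,0,0.15,0,0,0,0.1,0,0,0,0.1,0,0,0,0.05,0,0,0,0,0,0,0,0,0,0,0]'; python3 -m handwheel '[0.03,0,0,0,0.03,0,0,0,0,0,0,0,0,0,0,0]'; python3 -m handwheel '[0.03,0,0,0,0.03,0,0,0,0,0,0,0,0,0,0,0]'; python3 -c "
from h import *
need(-.1075,0,.01)"
```

```text
time: 14.17
tcp_pos: [0.6051, -0.0002, 0.0106]
eef_rot: [-0.0, 0.997, 0.074, 0.0]
force: [1.0, -0.1, 0.0]
grip_width: 0.0932
finger_force: 0.0
time: 14.5
tcp_pos: [0.6057, -0.0001, 0.0105]
eef_rot: [-0.0, 0.997, 0.074, -0.001]
force: [-4.5, -0.0, 3.7]
grip_width: 0.0929
finger_force: 2.5
time: 14.83
tcp_pos: [0.6058, -0.0001, 0.0103]
eef_rot: [0.0, 0.997, 0.074, -0.002]
force: [-13.5, -2.2, 9.3]
grip_width: 0.0927
finger_force: 6.9
t 14.83 in mark -0.1106 0.0011 0.0103 tilt -1.0 | turn 0.02 shift before turn [0.1  0.04 0.01] after [0.1  0.04 0.01] F [-13.5  -2.2   9.3]
```

The tool has stopped and the force is rising, so the plinth is seated against the rail. I'll back off and clear the view.

```bash
python3 -m handwheel '[-0.2,0,0,0,-0.8,0,0,0,-0.5,0,-0.5,0,0,0,-1,0,0,0,-1,0,0,0,-1,0,0,0,-1,0,-1,0,-0.5,0,-1,0.5,0,0,-0.9,0.9,0,0,-0.9,0.9,0,0,-0.9,0.9,0,0,-0.9,0.9,0,0,0,0.95,0,0,0,0.95,0,0,0,0.95,0,0,0,0.95,0,0,0,0.95,0,0,0,0,0,0]'; python3 - <<'E'
from h import *
f=frames(6)
v=f["im"]
# fit plinth with rail masked off: rail is 3 grey levels brown; keep only pixels on the robot's side of the plinth's top edge
for m,n in [yellow(f,249,179,14)]: print("yellow",m,n)
cv2.imwrite("pics/a5.png",cv2.convertScaleAbs(cv2.resize(v[130*U:230*U,190*U:330*U,::-1],None,fx=5.6/U,fy=5.6/U),alpha=1.8))
E
```

```text
time: 16.42
tcp_pos: [0.4369, -0.2982, 0.1607]
eef_rot: [0.001, 0.997, 0.073, 0.001]
force: [0.7, 0.1, 0.4]
grip_width: 0.0927
finger_force: 0.0
yellow [248.63409091 178.69028046] 161.5625
```

View pics/a5.png

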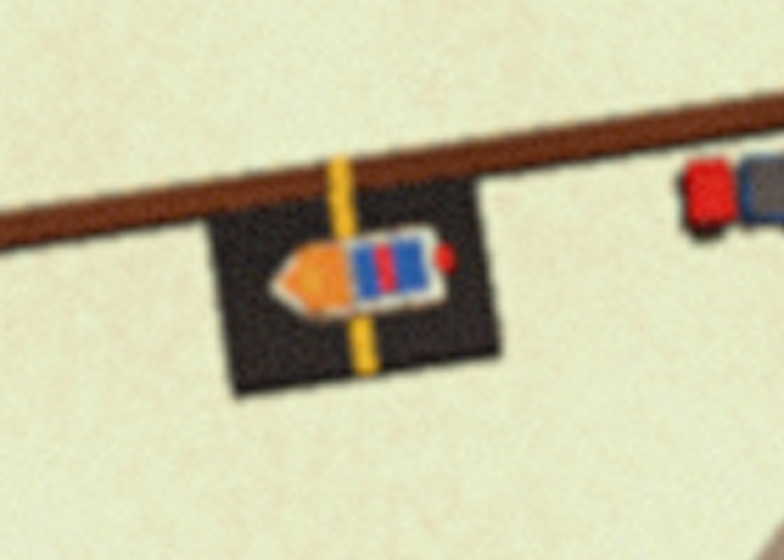

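The plinth is flush, with its rear corners at (237,396) and (498,356), and its line runs on into the mark at (341,172). One numeric check before hand-in.

```bash
python3 - <<'E'
from h import *
from plant import workorder
f=eyes.grab_frame("top");P=[]
for uv,z in(((237,396),0),((498,356),0),((366,345),.03),((347,222),.03)):
    q=ray(f,np.array([190+uv[0]/5.6,130+uv[1]/5.6]),z)-M;P.append(np.array([q@ex,q@ey]));print(P[-1].round(4))
d=P[1]-P[0];ang=d[0]/-d[1];mid=(P[0]+P[1])/2;print(mid,ang)
if abs(mid[0]+.1)<.006 and abs(mid[1])<.006 and abs(ang)<.04: print(workorder.hand_in())
E
```

```text
[-0.0982  0.0734]
[-0.0986 -0.0713]
[-0.0867 -0.0007]
[-0.0183 -0.0009]
[-0.09840178  0.00105425] -0.003299546405290108
the job is handed in; nothing more can be done
None
```

I pushed the plinth flush against the rail with its yellow line within about 1 mm of the mark and almost no turn left (about 0.003 rad), cleared the hand and handed the job in; no verdict came back.

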